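Preset the roller inductor of an antenna tuner

TASK

The antenna tuner stands face-up on the bench with its covers off, and its coil has to be preset: swing the ball-ended clamp lever fully out to free the shaft, wind the crank anticlockwise back to its end stop, then wind it clockwise exactly three full turns from the stop. Leave it there and swing the clamp lever fully home again so that the shaft is held, then let go. Do not disturb the other panel controls or anything lying on the panel or the bench.

Things in the scene. Friction and masses are not known exactly. Their poses are not given: they have to be found in the camera images.
- tuner: The open antenna tuner, fixed: aluminium panel 150 mm (x) by 320 mm (y), level, facing up, 200 mm above the bench. Origin on the bench under the panel's centre; x across the short side (away from the robot at yaw 0), y along the long side, z up. Offsets (x, y) below are in this frame in mm, heights are above the panel's face.
- panel (a point): Centre of the panel's upper face.
- crank: The crank: steel disc of radius 30 mm (2 to 10 mm high), hub and flat steel arm 14 mm wide (24 to 29 mm high). Origin on its vertical axis, at (15, 75), in the panel's face; its x axis points along the arm to the knob and turns with it. It goes 14 turns clockwise (seen from above) from a hard end stop, where its x lies along the tuner's +x. It starts 0.3 to 1.1 turns from the stop.
- crank_axis (a point): Point on the crank's axis at the arm's mid height, 26.5 mm high. Freed, the crank needs about 0.1 N m to turn (2.5 N at the knob); with the clamp home it resists about 0.4 N m. It stays where it is left. Nothing shows the count of turns.
- crank_knob (a point): Centre (half-way up) of the upright black crank knob: round, 22 mm diameter, 36 mm tall, from 30 to 66 mm above the panel, this point 48 mm above it; 42 mm from the crank axis. It spins freely on its own vertical pin, so a gripper can hold it from above without turning while it is led round the circle.
- roller (a point): Centre of the small brass contact roller inside the tuner, beside the coil under the panel at (52, 75). It runs along the coil as the crank turns: 148 mm above the bench on the end stop, 6 mm lower for each full turn clockwise. Not to be touched.
- clamp: The shaft-clamp lever between crank and panel centre. Origin at its upright pivot at (-7, 39.5), in the panel's face; its -y axis points to the ball at its end. Home (clamped, as at the start): it lies along the tuner's y, ball at (-7, -10.5), its fibre shoe bearing on the crank's disc. Out (released): swung 0.7 rad clockwise seen from above to a hard stop, ball at (-39, 1).
- clamp_ball (a point): Centre of the lever's black ball: 16 mm diameter, 20 mm high, 50 mm from the pivot. Push it sideways with a finger tip: about 9 N to swing it out (towards the tuner's -x), 3 N to swing it home. A light spring urges it home, but friction holds it wherever it is left.
- clamp_pivot (a point): Point on the lever's pivot axis, 12 mm above the panel.
- tune_knob_rim (a point): Pointer mark at the rim of a round black capacitor knob (40 mm diameter, 48 mm skirt, 22 mm high, axis at (-22, -58)). Leave alone.
- aerial_knob_rim (a point): Pointer mark at the rim of the second such knob, axis at (-22, -122). Leave alone.
- toggle_tip (a point): Tip of a small steel bat-handle toggle switch, 30 mm high, at (60, -8) on the panel. Leave alone.
- trimmer: Small trimming screwdriver with a grey square handle, 95 mm long and 12 mm high, lying on the panel's edge along y near (-60, -100). Leave alone.
- screw_dish: Round steel dish of screws, 80 mm wide, 16 mm high, on the bench to the right of the tuner. Leave alone.
- solder_reel: Solder reel, 66 mm wide, 40 mm high, on the bench to the left of the tuner. Leave alone.
- multimeter: Hand multimeter 145 x 75 x 34 mm, lying on the bench. Leave alone.
- cutters: Side cutters with black grips, 125 mm long, lying on the bench. Leave alone.
- mug: White mug, 80 mm wide, 92 mm high. Leave alone.
- nutdriver: Wood-handled screwdriver, 200 mm long, lying on the bench. Leave alone.
- valve_box: Upright cardboard carton 50 x 50 x 115 mm. Leave alone.

How it is judged:
On the way, in this order (a step that is already met when the one before it is completed fails the run):
1. the clamp lever is swung out (at least 0.4 of its 0.7 rad) (angle between the y axis of clamp and the y axis of tuner, either way round above 0.4 rad), for 0.2 s.
2. with the clamp out, the crank is wound back to its end stop (within 15 degrees) (angle between the y axis of clamp and the y axis of tuner, either way round above 0.4 rad and z of roller in the frame of tuner above 0.1465 m and angle between the x axis of crank and the x axis of tuner, either way round below 0.26 rad), for 0.1 s.
3. with the clamp still out, the crank stands three full turns clockwise from the stop, within 15 degrees, and at rest (angle between the y axis of clamp and the y axis of tuner, either way round above 0.4 rad and z of roller in the frame of tuner between 0.1285 and 0.1315 m and angle between the x axis of crank and the x axis of tuner, either way round below 0.26 rad and angular speed of crank below 0.3 rad/s), for 0.3 s.
4. the clamp lever is home, its shoe bearing on the disc, with the crank still at three turns (angle between the y axis of clamp and the y axis of tuner, either way round below 0.05 rad and contact force between clamp and crank above 1.5 N and z of roller in the frame of tuner between 0.1285 and 0.1315 m and angle between the x axis of crank and the x axis of tuner, either way round below 0.26 rad), for 0.2 s.
At the end, for the whole second after the job is handed in: The crank stands three full turns clockwise from its end stop (within 15 degrees; roller 18 mm below its place at the stop), at rest, and the clamp lever is home (within 0.05 rad) with its shoe bearing on the crank's disc (all of step 4 and angular speed of crank below 0.15 rad/s); the robot touches nothing.
It fails at once if another panel control is moved (a round knob turned by more than 15 degrees or the toggle shifted by more than 5 mm) (distance of any of tune_knob_rim, aerial_knob_rim from where it was at the start of the episode above 0.006 m or distance of toggle_tip from where it was at the start of the episode above 0.005 m).
It fails at once if something lying on the panel or the bench is moved by more than 15 mm (distance of any of trimmer, screw_dish, solder_reel, multimeter, cutters, mug, nutdriver, valve_box from where it was at the start of the episode above 0.015 m).
It also fails if it takes over 70 s, if anything falls off the work surface, if the arm or the gripper's body presses on something with over 40 N, if the wrist force passes 120 N, or if a joint passes its speed limit or range.

ROBOT

A 7-joint arm with a two-finger parallel gripper is mounted at the origin on the work surface. World frame = base frame: x ahead of the robot, y to its left, z up, the work surface at z = 0. Lengths are in m, angles in rad, forces in N, time in s.
With the tool pointing down it reaches from about 0.425 to 0.875 m from the base axis. Payload 4.7 kg.
Tool frame: the origin (TCP) lies midway between the tips of the shut fingers; the grasp point (between the pads) lies 19 mm behind it; z points along the fingers, y is the line along which they close (so a half turn about z gives the same grasp; the last joint's range is limited). The gripper opens to 87 mm and grips with 3 to 60 N. Pads are 19 mm wide; open, the fingers measure 117 mm over their backs; the gripper's body (75 mm by 190 mm) begins 51 mm behind the grasp point.
Start: joints at [1.309, 0.321, -0.07, 1.45, 0.023, 1.371, -0.057], TCP at [0.177, -0.625, 0.223] pointing down, gripper open.
Joint ranges: [-2.86, 2.86], [-0.3, 2.09], [-1.38, 1.24], [0.06, 2.45], [-1.56, 4.7], [0.09, 2.05], [-2.69, 2.69]. Speed limits (rad/s): [2.57, 2.57, 3.14, 3.14, 3.14, 3.14, 3.14].

INTERFACE

Orientations are given as a rotation vector (axis times angle).
In Python, from bench import ctrl, get_image, calibration gives the robot as it stands.
- The arm moves only by the tool apply_moves, never from a script. Its arguments are lists of equal length, an entry for each row: "dp": the shift along the tool's x, y, z in m, a list of three; "twist": the turn, a rotation vector about the tool's x, y, z in rad, a list of three; "fingers": the closure, from 0 (fully open) to 1 (shut). In form: {"dp": [[dx, dy, dz], ...], "twist": [[ax, ay, az], ...], "fingers": [fingers, ...]}. A call has 1 to 10 rows; each row shifts and turns the commanded pose from where the row before left it, along the tool's axes as they then stand; what a row does not reach is not made up. A row lasts 1/10 s, in which the tool goes at most 50 mm and 8.59 degrees, less where a joint would pass 70% of its speed; a pose out of reach is approached as far as the arm can. A call is refused whole if a number of a shift passes 0.05 or a number of a turn 0.15, either way. A call with a gripper value outside its range is refused whole. The fingers move at their own pace and stop on an object; "newtons" is the grip in N (left out, the last holds). Time passes only in rows, so rows that do not move let the fingers close. It gives the time, the measured TCP pose, the force, the opening and the grip force at its end, in the units of the state.
- ctrl.get_state(): the state, without advancing time (a new reading comes with each control period).
- get_image(name): name is "scene" or "top" or "wrist"; returns the picture (420x560x3 uint8, red, green, blue); there is no depth.
- calibration(name): a dict with "fx", "fy", "cx", "cy" (pixels), "k1" (the pictures are not rectified: a ray, as slopes to the right and down, at radius r is drawn at 1 + k1 r^2 times it, then the intrinsics apply), "eye" and "attitude" of the camera in the world; the wrist camera has in their place "hand_eye" (4x4, takes a point from camera to tool coordinates, whose origin is the TCP and whose axes are the flange's). Camera axes: x right, y up, looking along -z (the intrinsics and any distortion apply to the point x, -y, -z); pixel columns grow to the right and rows downward; lengths in m; the calibration is good to about 2 mm. A picture is of the moment at which its call begins: read the wrist's pose just before it. calibration takes no time and is no camera call.
- ctrl.close_job(): hands the job in; it is judged then, once.
The state is a dict: "time": time; "joint_positions": joint angles; "qd": joint speeds; "joint_torque": joint torques, N m; "position": TCP position; "tool_rot": TCP orientation; "ft_force": force on the tool from outside, world axes, zero at the start; "torque": the same for the moment, N m; "grip_width": opening from 0.0 (shut) to 1.0 (fully open); "grip_force": force on a finger pad.
Only numpy, scipy, OpenCV 4.12 (cv2) and the standard library are available. Lean on these libraries where they do the work, as an engineer would, in place of code of your own. Each camera call takes 0.05 s, during which the arm holds its last target. There are 200 camera calls.

## Working session

There is one attempt and no reset: what is moved stays moved. The work goes in short steps, Python scripts to look and compute and a tool call to move; the robot and the scene stay as the last step left them, time stands still between calls to the robot, and variables do not carry over. Pictures are saved under pics/ and viewed, at most 10 in all, crops included, and the job is handed in when it is done.

Besides the shell and the picture viewer there is one more tool, called after "Emit:" by a JSON object that holds its "method" and its "body", one argument or row to a line. apply_moves: Moves the arm, as the interface text tells. Its arguments: {"type":"object","properties":{"dp":{"type":"array"},"twist":{"type":"array"},"fingers":{"type":"array"},"newtons":{"type":"number"}},"required":["dp","twist","fingers"]}

```bash
mkdir -p pics; ls
python3 - <<'E'
from bench import ctrl,get_image,calibration
import cv2,numpy as np
s=ctrl.get_state();print(s)
for n in("scene","top"):
    im=get_image(n);cv2.imwrite(f"pics/{n}0.png",im[:,:,::-1]);print(n,calibration(n))
print(calibration("wrist"))
a=cv2.imread("pics/scene0.png");b=cv2.imread("pics/top0.png")
E
```

```text
pics
{'time': 0.0, 'joint_positions': array([ 1.30912001,  0.32182039, -0.07008975,  1.45170362,  0.02262722,
        1.37078686, -0.05691154]), 'qd': array([-0.00029293,  0.00041547, -0.00050849,  0.00034116, -0.00036858,
        0.00059652, -0.00131092]), 'joint_torque': array([-3.08749259e-04, -4.91285169e+01, -4.04254971e-01, -3.12527347e+01,
       -6.40660571e-02,  4.36868286e-02,  1.90952210e-04]), 'position': array([ 0.17678266, -0.62491194,  0.22144889]), 'tool_rot': array([-3.10989393e+00, -4.31603433e-01,  6.09502906e-04]), 'ft_force': array([-0.24159877,  0.05167887, -0.33262543]), 'torque': array([-0.0063895 , -0.03539755, -0.00146266]), 'grip_force': 0.0, 'grip_width': 1.0047028139693854}
scene {'fx': 423.4712435007317, 'fy': 423.4712435007317, 'cx': 285.2143518123908, 'cy': 204.81041451398363, 'k1': -0.07476428919974457, 'eye': array([ 1.70483256, -0.05941975,  0.9872963 ]), 'attitude': array([0.76326123, 0.71975397, 1.34933253])}
top {'fx': 453.0955844659765, 'fy': 453.0955844659765, 'cx': 277.0717996382282, 'cy': 209.1821559817165, 'k1': -0.07632164267429528, 'eye': array([0.29104598, 0.01354959, 1.43516198]), 'attitude': array([ 0.16012151, -0.13326776, -1.57435414])}
{'fx': 346.63436597899226, 'fy': 346.63436597899226, 'cx': 283.9556771905275, 'cy': 203.59797076826794, 'k1': -0.05869859066123632, 'hand_eye': array([[ 4.77203289e-04,  9.65453965e-01,  2.60573242e-01,
         7.19059443e-02],
       [ 9.99999842e-01, -5.37980217e-04,  1.61919616e-04,
        -7.09861891e-05],
       [ 2.96509185e-04,  2.60573123e-01, -9.65454069e-01,
        -1.61800440e-01],
       [ 0.00000000e+00,  0.00000000e+00,  0.00000000e+00,
         1.00000000e+00]])}
```

View pics/top0.png

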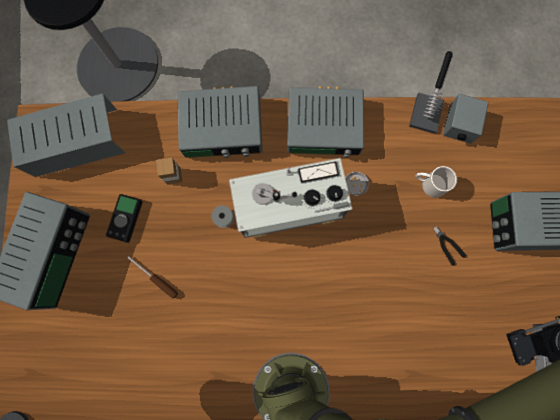

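View pics/scene0.png

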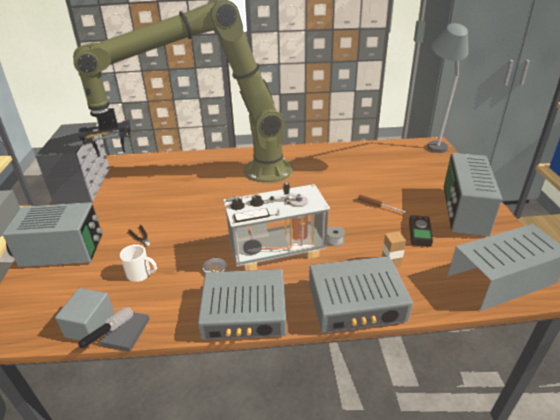

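The top view shows the tuner at about (292,197), with the crank disc on the left near (264,194) and the round knobs at (312,198) and (335,192). Next I measure the panel.

```bash
cat > h.py <<'E'
import numpy as np,cv2
from scipy.spatial.transform import Rotation as R
from bench import ctrl,get_image,calibration
def pose(name,s=None):
    c=calibration(name)
    if name=="wrist":
        s=s or ctrl.get_state(); T=np.eye(4);T[:3,:3]=R.from_rotvec(s["tool_rot"]).as_matrix();T[:3,3]=s["position"]
        T=T@c["hand_eye"]; return c,T[:3,:3],T[:3,3]
    return c,R.from_rotvec(c["attitude"]).as_matrix(),np.array(c["eye"])
def KD(c): return np.array([[c["fx"],0,c["cx"]],[0,c["fy"],c["cy"]],[0,0,1.]]),np.array([c["k1"],0,0,0,0])
def ray(P,px,z):
    c,A,e=P;K,D=KD(c)
    u=cv2.undistortPoints(np.array(px,float).reshape(-1,1,2),K,D).reshape(-1,2)
    d=np.c_[u[:,0],-u[:,1],-np.ones(len(u))]@A.T
    return e+d*((z-e[2])/d[:,2])[:,None]
def proj(P,X):
    c,A,e=P;K,D=KD(c);q=(np.array(X,float).reshape(-1,3)-e)@A
    return cv2.projectPoints(q*[1,-1,-1],np.zeros(3),np.zeros(3),K,D)[0].reshape(-1,2)
def tun(o,yaw,p):  # tuner frame mm -> world m
    p=np.array(p,float).reshape(-1,3)/1000;c,s=np.cos(yaw),np.sin(yaw)
    return np.c_[o[0]+c*p[:,0]-s*p[:,1],o[1]+s*p[:,0]+c*p[:,1],p[:,2]+.2]
E
python3 - <<'E'
from h import *
im=cv2.imread("pics/top0.png");P=pose("top")
hsv=cv2.cvtColor(im,cv2.COLOR_BGR2HSV)
m=((hsv[...,1]<50)&(hsv[...,2]>165)).astype(np.uint8);w=np.zeros_like(m);w[145:245,215:370]=1;m*=w
m=cv2.morphologyEx(m,cv2.MORPH_OPEN,np.ones((3,3)))
c=max(cv2.findContours(m,0,2)[0],key=cv2.contourArea)
X=ray(P,c,.2)[:,:2]
r=cv2.minAreaRect((X*1000).astype(np.float32));print(r)
big=cv2.resize(im[150:245,215:365],None,fx=5,fy=5,interpolation=2);cv2.imwrite("pics/crop.png",big)
E
```

```text
((567.4287109375, -1.759063720703125), (150.04034423828125, 320.8047790527344), 10.538833618164062)
```

View pics/crop.png

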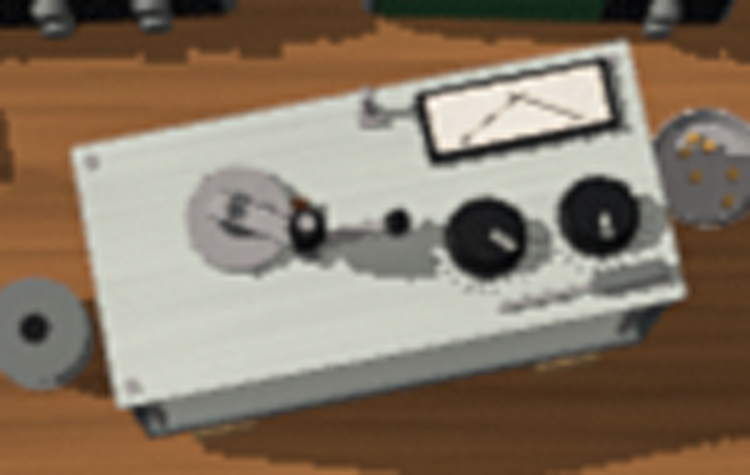

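The panel fits to 150.0 x 320.8 mm, centre (0.567, -0.002), yaw 10.5°. The crop shows the crank knob pointing towards tuner -y, about 0.3 turn from the stop, and the clamp ball is at home. I'll lift the tool, align it with the tuner and fly over.

Emit:
{"method": "apply_moves", "body": {
  "dp": [
    [0, 0, -0.036],
    [0, 0, -0.036],
    [0, 0, -0.036],
    [0.0296, -0.0339, 0],
    [0.0296, -0.0339, 0],
    [0.0296, -0.0339, 0],
    [0.0296, -0.0339, 0],
    [0.0296, -0.0339, 0],
    [0.0296, -0.0339, 0],
    [0.0296, -0.0339, 0]
  ],
  "twist": [
    [0, 0, 0.0307],
    [0, 0, 0.0307],
    [0, 0, 0.0307],
    [0, 0, 0],
    [0, 0, 0],
    [0, 0, 0],
    [0, 0, 0],
    [0, 0, 0],
    [0, 0, 0],
    [0, 0, 0]
  ],
  "fingers": [1, 1, 1, 1, 1, 1, 1, 1, 1, 1],
  "newtons": 20
}}

```text
time: 1.1
position: [0.3378, -0.3524, 0.3303]
tool_rot: [-3.128, -0.288, 0.001]
ft_force: [0.7, 0.8, 0.9]
grip_width: 0.176
grip_force: 0.0
```

Emit:
{"method": "apply_moves", "body": {
  "dp": [
    [0.0296, -0.0339, 0],
    [0.0296, -0.0339, 0],
    [0.0296, -0.0339, 0],
    [0.0296, -0.0339, 0],
    [0.0296, -0.0339, 0],
    [0.0296, -0.0339, 0],
    [0.0296, -0.0339, 0],
    [0.0296, -0.0339, 0],
    [0.0296, -0.0339, 0],
    [0.0296, -0.0339, 0]
  ],
  "twist": [
    [0, 0, 0],
    [0, 0, 0],
    [0, 0, 0],
    [0, 0, 0],
    [0, 0, 0],
    [0, 0, 0],
    [0, 0, 0],
    [0, 0, 0],
    [0, 0, 0],
    [0, 0, 0]
  ],
  "fingers": [1, 1, 1, 1, 1, 1, 1, 1, 1, 1]
}}

```text
time: 2.1
position: [0.5669, 0.0344, 0.3303]
tool_rot: [3.128, 0.287, -0.0]
ft_force: [0.7, -0.4, 0.1]
grip_width: 0.005
grip_force: 0.0
```

Emit:
{"method": "apply_moves", "body": {
  "dp": [
    [0, 0, 0],
    [0, 0, 0],
    [0, 0, 0]
  ],
  "twist": [
    [0, 0, 0],
    [0, 0, 0],
    [0, 0, 0]
  ],
  "fingers": [1, 1, 1]
}}

```text
time: 2.4
position: [0.5661, 0.0315, 0.3301]
tool_rot: [3.128, 0.285, -0.002]
ft_force: [-0.1, -0.9, 0.1]
grip_width: 0.005
grip_force: 0.0
```

```bash
cat >> h.py <<'E'
O=(0.5674,-0.0018);YAW=np.radians(10.54)
def inv(X,o=O,yaw=YAW):
    X=np.atleast_2d(X);c,s=np.cos(yaw),np.sin(yaw);d=X[:,:2]-o
    return np.c_[c*d[:,0]+s*d[:,1],-s*d[:,0]+c*d[:,1],X[:,2]-.2]*1000
def snap(f):
    P=pose("wrist");im=get_image("wrist")[:,:,::-1].copy();cv2.imwrite(f,im);return P,im
E
python3 - <<'E'
from h import *
P,im=snap("pics/w1.png");s=ctrl.get_state();print(inv(s["position"]),R.from_rotvec(s["tool_rot"]).as_matrix()[:2,0])
pts={"axis disc top":(15,75,10),"ball":(-7,-10.5,20),"toggle":(60,-8,30),"tune":(-22,-58,22)}
X=tun(O,YAW,list(pts.values()));q=proj(P,X);print(q)
for a,b in q: cv2.drawMarker(im,(int(a),int(b)),(0,0,255),0,12,1)
cv2.imwrite("pics/w1m.png",im)
E
```

```text
[[  4.75288306  32.59836021 130.32040885]] [0.98367073 0.17997572]
[[233.56729752 186.85762302]
 [337.01537307 215.48631338]
 [338.98122039 133.40238657]
 [393.5543568  233.29187372]]
```

View pics/w1m.png

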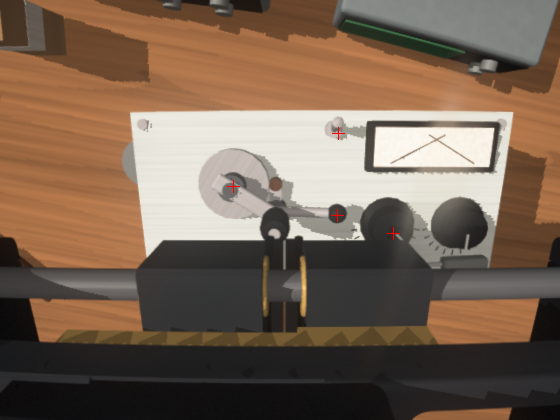

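The predicted axis and ball marks sit on the real features to about 1 px. The knob's top, with its bright pin, is near (274,233), and the arm runs down-right from the axis. I compute the knob angle and the move to the ball's +x side.

Run:
```python
from h import *
P=pose("wrist")
k=inv(ray(P,[(274,233)],.266))[0];d=k[:2]-[15,75];print("knob",k,np.hypot(*d),np.degrees(np.arctan2(d[1],d[0])))
print("ball",inv(ray(P,[(337,214)],.22)))
```

```text
knob [-5.49182208 39.60902113 66.        ] 40.89542954409901 -120.07138124131059
ball [[ -5.85880555 -10.86470752  20.        ]]
```

Emit:
{"method": "apply_moves", "body": {
  "dp": [
    [0.006, 0.024, 0],
    [0.0063, 0.024, 0.01],
    [0, 0, 0.03],
    [0, 0, 0.03],
    [0, 0, 0.03],
    [0, 0, 0.018],
    [0, 0, 0],
    [0, 0, 0]
  ],
  "twist": [
    [0, 0, 0],
    [0, 0, 0],
    [0, 0, 0],
    [0, 0, 0],
    [0, 0, 0],
    [0, 0, 0],
    [0, 0, 0],
    [0, 0, 0]
  ],
  "fingers": [1, 1, 1, 1, 1, 1, 1, 1]
}}

```text
time: 3.25
position: [0.5873, -0.0136, 0.2125]
tool_rot: [3.128, 0.284, -0.001]
ft_force: [0.1, 0.7, 1.4]
grip_width: 0.0
grip_force: 0.0
```

Run:
```python
from h import *
s=ctrl.get_state();print(inv(s["position"]),s["ft_force"],s["tool_rot"])
```

```text
[[ 17.4154135  -15.25704421  12.4659449 ]] [0.07224375 0.74852468 1.38077468] [ 3.12835262e+00  2.84483365e-01 -6.86719333e-04]
```

Emit:
{"method": "apply_moves", "body": {
  "dp": [
    [-0.005, 0, 0],
    [-0.005, 0, 0],
    [-0.005, 0, 0],
    [-0.005, -0.0005, 0],
    [-0.005, -0.0005, 0],
    [-0.005, -0.0005, 0],
    [-0.005, -0.0005, 0],
    [-0.003, -0.0005, 0],
    [0, 0, 0],
    [0, 0, 0]
  ],
  "twist": [
    [0, 0, 0],
    [0, 0, 0],
    [0, 0, 0],
    [0, 0, 0],
    [0, 0, 0],
    [0, 0, 0],
    [0, 0, 0],
    [0, 0, 0],
    [0, 0, 0],
    [0, 0, 0]
  ],
  "fingers": [1, 1, 1, 1, 1, 1, 1, 1, 1, 1]
}}

```text
time: 4.25
position: [0.553, -0.0146, 0.2143]
tool_rot: [-3.127, -0.29, -0.016]
ft_force: [9.7, 3.1, -4.0]
grip_width: 0.006
grip_force: 4.9
```

Run:
```python
from h import *
s=ctrl.get_state();print(inv(s["position"]),s["ft_force"],s["tool_rot"])
```

```text
[[-16.44345835  -9.9168561   14.32668658]] [ 9.69050603  3.14307054 -3.9980452 ] [-3.12697713 -0.28968524 -0.01610518]
```

Emit:
{"method": "apply_moves", "body": {
  "dp": [
    [-0.003, 0, 0],
    [-0.003, 0, 0],
    [-0.002, 0, 0],
    [0, 0, 0],
    [0, 0, 0]
  ],
  "twist": [
    [0, 0, 0],
    [0, 0, 0],
    [0, 0, 0],
    [0, 0, 0],
    [0, 0, 0]
  ],
  "fingers": [1, 1, 1, 1, 1]
}}

```text
time: 4.75
position: [0.5487, -0.0135, 0.2147]
tool_rot: [-3.123, -0.292, -0.03]
ft_force: [18.9, 7.6, -11.2]
grip_width: 0.006
grip_force: 9.8
```

Run:
```python
from h import *
s=ctrl.get_state();print(inv(s["position"]),s["ft_force"],s["tool_rot"])
```

```text
[[-20.51133511  -8.03669587  14.74538866]] [ 18.91630705   7.56096655 -11.23694308] [-3.12346474 -0.29191391 -0.02963108]
```

Emit:
{"method": "apply_moves", "body": {
  "dp": [
    [0.02, 0, 0],
    [0.01, 0, -0.01],
    [0, 0, -0.03],
    [0, -0.015, -0.04],
    [0, -0.035, -0.04],
    [0, 0, 0],
    [0, 0, 0]
  ],
  "twist": [
    [0, 0, 0],
    [0, 0, 0],
    [0, 0, 0],
    [0, 0, 0],
    [0, 0, 0],
    [0, 0, 0],
    [0, 0, 0]
  ],
  "fingers": [1, 1, 0.9, 0.6, 0.4, 0.4, 0.4]
}}

```text
time: 5.45
position: [0.5626, 0.0359, 0.3321]
tool_rot: [3.126, 0.292, 0.006]
ft_force: [0.0, -0.8, -0.5]
grip_width: 0.375
grip_force: 0.0
```

Run:
```python
from h import *
P,im=snap("pics/w2.png");s=ctrl.get_state();print(inv(s["position"]),s["tool_rot"],s["grip_width"])
q=proj(P,tun(O,YAW,[(15,75,10),(-39,1,20),(-6,38.6,66)]));print(q)
for a,b in q: cv2.drawMarker(im,(int(a),int(b)),(0,0,255),0,12,1)
cv2.imwrite("pics/w2m.png",im)
```

```text
[[  1.44894641  36.39116884 130.48824545]] [3.12671187e+00 2.87972310e-01 1.03751011e-03] 0.4165935973161202
[[239.60969571 183.68830039]
 [327.2515819  248.61267055]
 [283.00648018 229.65564057]]
```

View pics/w2m.png

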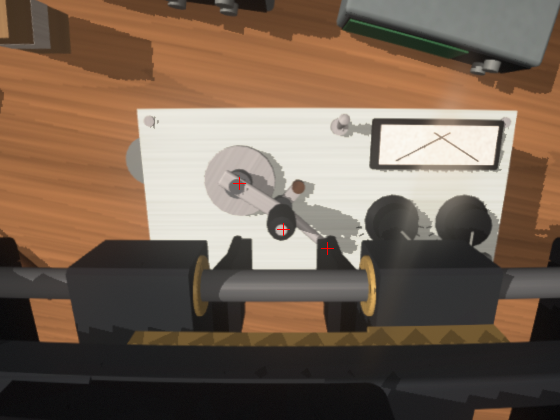

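The lever is out, with its ball at the stop mark (327,248), and the crank knob sits exactly on its prediction (282,230). Now I descend and grip the knob.

Emit:
{"method": "apply_moves", "body": {
  "dp": [
    [-0.0074, -0.0022, 0],
    [0, 0, 0.02],
    [0, 0, 0.03],
    [0, 0, 0.03],
    [0, 0, 0.0145],
    [0, 0, 0],
    [0, 0, 0],
    [0, 0, 0],
    [0, 0, 0]
  ],
  "twist": [
    [0, 0, 0],
    [0, 0, 0],
    [0, 0, 0],
    [0, 0, 0],
    [0, 0, 0],
    [0, 0, 0],
    [0, 0, 0],
    [0, 0, 0],
    [0, 0, 0]
  ],
  "fingers": [0.5, 0.5, 0.5, 0.5, 0.5, 1, 1, 1, 1],
  "newtons": 15
}}

```text
time: 6.4
position: [0.5556, 0.0363, 0.2372]
tool_rot: [-3.128, -0.289, -0.004]
ft_force: [0.4, -0.6, 0.8]
grip_width: 0.249
grip_force: 15.0
```

```bash
cat > arc.py <<'E'
import sys
from h import *
# arc.py a0 a1 n : from the measured TCP to points on the circle; prints rows in tool x,y mm
s=ctrl.get_state();p=inv(s["position"])[0];d=p[:2]-[15,75]
print("tcp",p.round(1),"r",np.hypot(*d).round(1),"ang",np.degrees(np.arctan2(d[1],d[0])).round(1),"F",s["ft_force"].round(1),"rot",s["tool_rot"].round(3),s["grip_width"])
if len(sys.argv)>3:
    a=np.radians(np.linspace(float(sys.argv[1]),float(sys.argv[2]),int(sys.argv[3])+1));q=42*np.c_[np.cos(a),np.sin(a)]
    print((np.diff(q,axis=0)*[1,-1]).round(1).tolist())
E
python3 arc.py -120 0 8; python3 arc.py 0 -180 9; python3 arc.py -180 -360 9
```

```text
tcp [-4.7 39.6 37.2] r 40.5 ang -119.1 F [ 0.4 -0.6  0.8] rot [-3.128 -0.289 -0.004] 0.2487782171381914
[[10.1, 4.2], [10.9, 1.4], [10.9, -1.4], [10.1, -4.2], [8.7, -6.7], [6.7, -8.7], [4.2, -10.1], [1.4, -10.9]]
tcp [-4.7 39.6 37.2] r 40.5 ang -119.1 F [ 0.4 -0.6  0.8] rot [-3.128 -0.289 -0.004] 0.2487782171381914
[[-2.5, 14.4], [-7.3, 12.6], [-11.2, 9.4], [-13.7, 5.0], [-14.6, -0.0], [-13.7, -5.0], [-11.2, -9.4], [-7.3, -12.6], [-2.5, -14.4]]
tcp [-4.7 39.6 37.2] r 40.5 ang -119.1 F [ 0.4 -0.6  0.8] rot [-3.128 -0.289 -0.004] 0.2487782171381914
[[2.5, -14.4], [7.3, -12.6], [11.2, -9.4], [13.7, -5.0], [14.6, -0.0], [13.7, 5.0], [11.2, 9.4], [7.3, 12.6], [2.5, 14.4]]
```

Emit:
{"method": "apply_moves", "body": {
  "dp": [
    [0.0101, 0.0042, 0],
    [0.0109, 0.0014, 0],
    [0.0109, -0.0014, 0],
    [0.0101, -0.0042, 0],
    [0.0087, -0.0067, 0],
    [0.0067, -0.0087, 0],
    [0.0042, -0.0101, 0],
    [0.0014, -0.0109, 0],
    [0, 0, 0],
    [0, 0, 0]
  ],
  "twist": [
    [0, 0, 0],
    [0, 0, 0],
    [0, 0, 0],
    [0, 0, 0],
    [0, 0, 0],
    [0, 0, 0],
    [0, 0, 0],
    [0, 0, 0],
    [0, 0, 0],
    [0, 0, 0]
  ],
  "fingers": [1, 1, 1, 1, 1, 1, 1, 1, 1, 1]
}}

```text
time: 7.4
position: [0.6123, 0.0832, 0.2371]
tool_rot: [-3.128, -0.288, -0.007]
ft_force: [1.9, 0.5, 5.6]
grip_width: 0.244
grip_force: 15.0
```

```bash
python3 arc.py
```

```text
tcp [59.6 75.3 37.1] r 44.6 ang 0.4 F [1.9 0.5 5.6] rot [-3.128 -0.288 -0.007] 0.24436129959895128
```

Emit:
{"method": "apply_moves", "body": {
  "dp": [
    [-0.001, -0.003, 0],
    [0, -0.003, 0],
    [0, 0, 0],
    [0, 0, 0]
  ],
  "twist": [
    [0, 0, 0],
    [0, 0, 0],
    [0, 0, 0],
    [0, 0, 0]
  ],
  "fingers": [1, 1, 1, 1]
}}

```text
time: 7.8
position: [0.6121, 0.0834, 0.2372]
tool_rot: [3.123, 0.279, 0.011]
ft_force: [4.7, -6.7, 4.1]
grip_width: 0.251
grip_force: 15.0
```

```bash
python3 arc.py
```

```text
tcp [59.6 75.6 37.2] r 44.6 ang 0.8 F [ 4.7 -6.7  4.1] rot [3.123 0.279 0.011] 0.2507282966803411
```

It's against the stop: 6 mm of commanded push moved the knob only 0.3 mm. Winding clockwise now, 180° per call.

Emit:
{"method": "apply_moves", "body": {
  "dp": [
    [-0.0015, 0.006, 0],
    [-0.0025, 0.0144, 0],
    [-0.0073, 0.0126, 0],
    [-0.0112, 0.0094, 0],
    [-0.0137, 0.005, 0],
    [-0.0146, 0, 0],
    [-0.0137, -0.005, 0],
    [-0.0112, -0.0094, 0],
    [-0.0073, -0.0126, 0],
    [-0.0025, -0.0144, 0]
  ],
  "twist": [
    [0, 0, 0],
    [0, 0, 0],
    [0, 0, 0],
    [0, 0, 0],
    [0, 0, 0],
    [0, 0, 0],
    [0, 0, 0],
    [0, 0, 0],
    [0, 0, 0],
    [0, 0, 0]
  ],
  "fingers": [1, 1, 1, 1, 1, 1, 1, 1, 1, 1]
}}

```text
time: 8.8
position: [0.5294, 0.0669, 0.2372]
tool_rot: [3.128, 0.286, 0.018]
ft_force: [14.0, -0.7, -3.5]
grip_width: 0.247
grip_force: 15.0
```

Emit:
{"method": "apply_moves", "body": {
  "dp": [
    [0.0025, -0.0144, 0],
    [0.0073, -0.0126, 0],
    [0.0112, -0.0094, 0],
    [0.0137, -0.005, 0],
    [0.0146, 0, 0],
    [0.0137, 0.005, 0],
    [0.0112, 0.0094, 0],
    [0.0073, 0.0126, 0],
    [0.0025, 0.0144, 0],
    [0, 0, 0]
  ],
  "twist": [
    [0, 0, 0],
    [0, 0, 0],
    [0, 0, 0],
    [0, 0, 0],
    [0, 0, 0],
    [0, 0, 0],
    [0, 0, 0],
    [0, 0, 0],
    [0, 0, 0],
    [0, 0, 0]
  ],
  "fingers": [1, 1, 1, 1, 1, 1, 1, 1, 1, 1]
}}

```text
time: 9.8
position: [0.6122, 0.0823, 0.2373]
tool_rot: [-3.126, -0.285, -0.014]
ft_force: [7.1, 0.6, 2.5]
grip_width: 0.245
grip_force: 15.0
```

```bash
python3 arc.py
```

```text
tcp [59.4 74.5 37.3] r 44.4 ang -0.7 F [7.1 0.6 2.5] rot [-3.126 -0.285 -0.014] 0.244616280120725
```

Emit:
{"method": "apply_moves", "body": {
  "dp": [
    [-0.0025, 0.0144, 0],
    [-0.0073, 0.0126, 0],
    [-0.0112, 0.0094, 0],
    [-0.0137, 0.005, 0],
    [-0.0146, 0, 0],
    [-0.0137, -0.005, 0],
    [-0.0112, -0.0094, 0],
    [-0.0073, -0.0126, 0],
    [-0.0025, -0.0144, 0]
  ],
  "twist": [
    [0, 0, 0],
    [0, 0, 0],
    [0, 0, 0],
    [0, 0, 0],
    [0, 0, 0],
    [0, 0, 0],
    [0, 0, 0],
    [0, 0, 0],
    [0, 0, 0]
  ],
  "fingers": [1, 1, 1, 1, 1, 1, 1, 1, 1]
}}

```text
time: 10.7
position: [0.5294, 0.0669, 0.2372]
tool_rot: [3.128, 0.286, 0.018]
ft_force: [13.7, -1.3, -3.9]
grip_width: 0.252
grip_force: 15.0
```

Emit:
{"method": "apply_moves", "body": {
  "dp": [
    [0.0025, -0.0144, 0],
    [0.0073, -0.0126, 0],
    [0.0112, -0.0094, 0],
    [0.0137, -0.005, 0],
    [0.0146, 0, 0],
    [0.0137, 0.005, 0],
    [0.0112, 0.0094, 0],
    [0.0073, 0.0126, 0],
    [0.0025, 0.0144, 0],
    [0, 0, 0]
  ],
  "twist": [
    [0, 0, 0],
    [0, 0, 0],
    [0, 0, 0],
    [0, 0, 0],
    [0, 0, 0],
    [0, 0, 0],
    [0, 0, 0],
    [0, 0, 0],
    [0, 0, 0],
    [0, 0, 0]
  ],
  "fingers": [1, 1, 1, 1, 1, 1, 1, 1, 1, 1]
}}

```text
time: 11.7
position: [0.6122, 0.0822, 0.2373]
tool_rot: [-3.126, -0.285, -0.014]
ft_force: [7.6, 1.0, 2.0]
grip_width: 0.246
grip_force: 15.0
```

```bash
python3 arc.py
```

```text
tcp [59.4 74.4 37.3] r 44.4 ang -0.7 F [7.6 1.  2. ] rot [-3.126 -0.285 -0.014] 0.24608503166536233
```

Emit:
{"method": "apply_moves", "body": {
  "dp": [
    [-0.0025, 0.0144, 0],
    [-0.0073, 0.0126, 0],
    [-0.0112, 0.0094, 0],
    [-0.0137, 0.005, 0],
    [-0.0146, 0, 0],
    [-0.0137, -0.005, 0],
    [-0.0112, -0.0094, 0],
    [-0.0073, -0.0126, 0],
    [-0.0025, -0.0144, 0]
  ],
  "twist": [
    [0, 0, 0],
    [0, 0, 0],
    [0, 0, 0],
    [0, 0, 0],
    [0, 0, 0],
    [0, 0, 0],
    [0, 0, 0],
    [0, 0, 0],
    [0, 0, 0]
  ],
  "fingers": [1, 1, 1, 1, 1, 1, 1, 1, 1]
}}

```text
time: 12.6
position: [0.5294, 0.0668, 0.2372]
tool_rot: [3.128, 0.286, 0.018]
ft_force: [13.9, -1.6, -3.4]
grip_width: 0.248
grip_force: 15.0
```

Emit:
{"method": "apply_moves", "body": {
  "dp": [
    [0.0025, -0.0144, 0],
    [0.0073, -0.0126, 0],
    [0.0112, -0.0094, 0],
    [0.0137, -0.005, 0],
    [0.0146, 0, 0],
    [0.0137, 0.005, 0],
    [0.0112, 0.0094, 0],
    [0.0073, 0.0126, 0],
    [0.0025, 0.0144, 0],
    [0, 0, 0]
  ],
  "twist": [
    [0, 0, 0],
    [0, 0, 0],
    [0, 0, 0],
    [0, 0, 0],
    [0, 0, 0],
    [0, 0, 0],
    [0, 0, 0],
    [0, 0, 0],
    [0, 0, 0],
    [0, 0, 0]
  ],
  "fingers": [1, 1, 1, 1, 1, 1, 1, 1, 1, 1]
}}

```text
time: 13.6
position: [0.6122, 0.0822, 0.2373]
tool_rot: [-3.126, -0.285, -0.014]
ft_force: [6.6, 1.2, 3.3]
grip_width: 0.25
grip_force: 15.0
```

Emit:
{"method": "apply_moves", "body": {
  "dp": [
    [-0.002, -0.001, 0],
    [0, 0, 0],
    [0, 0, 0],
    [0, 0, 0],
    [0, 0, 0]
  ],
  "twist": [
    [0, 0, 0],
    [0, 0, 0],
    [0, 0, 0],
    [0, 0, 0],
    [0, 0, 0]
  ],
  "fingers": [1, 1, 1, 1, 1]
}}

```text
time: 14.1
position: [0.612, 0.0824, 0.2375]
tool_rot: [-3.128, -0.284, -0.022]
ft_force: [12.9, 0.5, -0.6]
grip_width: 0.247
grip_force: 15.0
```

```bash
python3 arc.py
```

```text
tcp [59.2 74.6 37.5] r 44.2 ang -0.5 F [12.9  0.5 -0.6] rot [-3.128 -0.284 -0.022] 0.246698351198127
```

Emit:
{"method": "apply_moves", "body": {
  "dp": [
    [0.003, 0, 0],
    [0, 0, 0],
    [0, 0, 0],
    [0, 0, -0.02],
    [0, 0, -0.035],
    [0, 0, -0.038],
    [-0.028, 0.02, 0],
    [-0.029, 0.019, 0],
    [0, 0, 0],
    [0, 0, 0]
  ],
  "twist": [
    [0, 0, 0],
    [0, 0, 0],
    [0, 0, 0],
    [0, 0, 0],
    [0, 0, 0],
    [0, 0, 0],
    [0, 0, 0],
    [0, 0, 0],
    [0, 0, 0],
    [0, 0, 0]
  ],
  "fingers": [0.6, 0.5, 0.5, 0.5, 0.5, 0.5, 1, 1, 1, 1]
}}

```text
time: 15.1
position: [0.5591, 0.0343, 0.3287]
tool_rot: [3.128, 0.286, 0.0]
ft_force: [0.7, 0.6, 0.3]
grip_width: 0.222
grip_force: 0.0
```

Run:
```python
from h import *
P,im=snap("pics/w3.png");s=ctrl.get_state();print(inv(s["position"]),s["tool_rot"],s["grip_width"],s["ft_force"])
q=proj(P,tun(O,YAW,[(15,75,26.5),(-39,1,20),(57,75,66)]));print(q)
for a,b in q: cv2.drawMarker(im,(int(a),int(b)),(0,0,255),0,12,1)
cv2.imwrite("pics/w3m.png",im)
```

```text
[[ -1.0623158   37.86894614 128.60337855]] [-3.12823720e+00 -2.88208525e-01 -1.77658677e-04] 0.17809717520404725 [ 0.3876824   1.23072419 -0.64425769]
[[235.15855532 183.96869746]
 [327.09390224 245.48246759]
 [224.38965376 132.24270725]]
```

View pics/w3m.png

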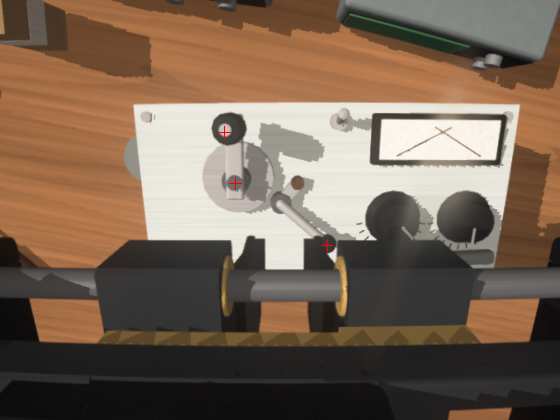

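The crank points along tuner +x, with the knob top on its mark (225,131), and the lever is still out at (327,245). Next I go to the ball's -x side and push it home.

Emit:
{"method": "apply_moves", "body": {
  "dp": [
    [-0.032, 0.018, 0],
    [-0.032, 0.018, 0],
    [0, 0, 0.03],
    [0, 0, 0.035],
    [0, 0, 0.035],
    [0, 0, 0.016],
    [0, 0, 0],
    [0, 0, 0]
  ],
  "twist": [
    [0, 0, 0],
    [0, 0, 0],
    [0, 0, 0],
    [0, 0, 0],
    [0, 0, 0],
    [0, 0, 0],
    [0, 0, 0],
    [0, 0, 0]
  ],
  "fingers": [1, 1, 1, 1, 1, 1, 1, 1]
}}

```text
time: 15.95
position: [0.5037, -0.011, 0.213]
tool_rot: [-3.127, -0.291, -0.0]
ft_force: [-0.3, 0.1, 0.8]
grip_width: 0.003
grip_force: 0.0
```

```bash
python3 arc.py
```

```text
tcp [-64.4   2.6  13. ] r 107.4 ang -137.6 F [-0.3  0.1  0.8] rot [-3.127 -0.291 -0.   ] 0.003293988730540597
```

Emit:
{"method": "apply_moves", "body": {
  "dp": [
    [0.005, 0, 0],
    [0.005, 0.001, 0],
    [0.005, 0.001, 0],
    [0.005, 0.001, 0],
    [0.005, 0.0015, 0],
    [0.005, 0.0015, 0],
    [0.005, 0.001, 0],
    [0.005, 0.001, 0],
    [0, 0, 0],
    [0, 0, 0]
  ],
  "twist": [
    [0, 0, 0],
    [0, 0, 0],
    [0, 0, 0],
    [0, 0, 0],
    [0, 0, 0],
    [0, 0, 0],
    [0, 0, 0],
    [0, 0, 0],
    [0, 0, 0],
    [0, 0, 0]
  ],
  "fingers": [1, 1, 1, 1, 1, 1, 1, 1, 1, 1]
}}

```text
time: 16.95
position: [0.5441, -0.0141, 0.2127]
tool_rot: [3.127, 0.286, -0.0]
ft_force: [-1.6, -4.2, -0.0]
grip_width: 0.0
grip_force: 1.8
```

```bash
python3 arc.py
```

```text
tcp [-25.2  -7.8  12.7] r 92.1 ang -115.9 F [-1.6 -4.2 -0. ] rot [ 3.127  0.286 -0.   ] 0.00012000355799516549
```

Emit:
{"method": "apply_moves", "body": {
  "dp": [
    [0.002, 0, 0],
    [0.002, 0, 0],
    [0.002, 0, 0],
    [0, 0, 0],
    [0, 0, 0]
  ],
  "twist": [
    [0, 0, 0],
    [0, 0, 0],
    [0, 0, 0],
    [0, 0, 0],
    [0, 0, 0]
  ],
  "fingers": [1, 1, 1, 1, 1]
}}

```text
time: 17.45
position: [0.5465, -0.014, 0.2124]
tool_rot: [3.125, 0.285, -0.012]
ft_force: [-10.7, -5.2, 4.1]
grip_width: 0.005
grip_force: 6.5
```

```bash
python3 arc.py
```

```text
tcp [-22.7  -8.1  12.4] r 91.3 ang -114.4 F [-10.7  -5.2   4.1] rot [ 3.125  0.285 -0.012] 0.005071053880489166
```

Emit:
{"method": "apply_moves", "body": {
  "dp": [
    [0.002, 0, 0],
    [0.002, 0, 0],
    [0, 0, 0],
    [0, 0, 0],
    [0, 0, 0]
  ],
  "twist": [
    [0, 0, 0],
    [0, 0, 0],
    [0, 0, 0],
    [0, 0, 0],
    [0, 0, 0]
  ],
  "fingers": [1, 1, 1, 1, 1]
}}

```text
time: 17.95
position: [0.5469, -0.014, 0.212]
tool_rot: [3.124, 0.284, -0.026]
ft_force: [-19.5, -8.5, 10.5]
grip_width: 0.003
grip_force: 11.5
```

```bash
python3 arc.py
```

```text
tcp [-22.4  -8.3  12. ] r 91.3 ang -114.2 F [-19.5  -8.5  10.5] rot [ 3.124  0.284 -0.026] 0.0029025882902962933
```

The lever is hard home: it moved 0.3 mm while the force doubled. I back off, lift and check.

Emit:
{"method": "apply_moves", "body": {
  "dp": [
    [-0.01, 0, 0],
    [-0.02, 0, 0],
    [0, 0, -0.03],
    [0, 0, -0.04],
    [0.02, -0.02, -0.046],
    [0.02, -0.02, 0],
    [0, 0, 0],
    [0, 0, 0]
  ],
  "twist": [
    [0, 0, 0],
    [0, 0, 0],
    [0, 0, 0],
    [0, 0, 0],
    [0, 0, 0],
    [0, 0, 0],
    [0, 0, 0],
    [0, 0, 0]
  ],
  "fingers": [1, 1, 1, 1, 1, 1, 1, 1]
}}

```text
time: 18.75
position: [0.555, 0.0302, 0.3252]
tool_rot: [-3.127, -0.293, -0.001]
ft_force: [-0.7, -0.5, -0.4]
grip_width: 0.006
grip_force: 0.0
```

```bash
python3 - <<'E'
from h import *
P,im=snap("pics/w4.png")
q=proj(P,tun(O,YAW,[(15,75,26.5),(-7,-10.5,20),(57,75,66)]))
for a,b in q: cv2.drawMarker(im,(int(a),int(b)),(0,0,255),0,12,1)
cv2.imwrite("pics/w4m.png",im)
E
python3 arc.py
```

```text
tcp [ -6.9  32.5 124.8] r 47.8 ang -117.3 F [ 0.6  0.2 -0.5] rot [-3.128e+00 -2.900e-01  1.000e-03] 0.004305112236360875
```

View pics/w4m.png

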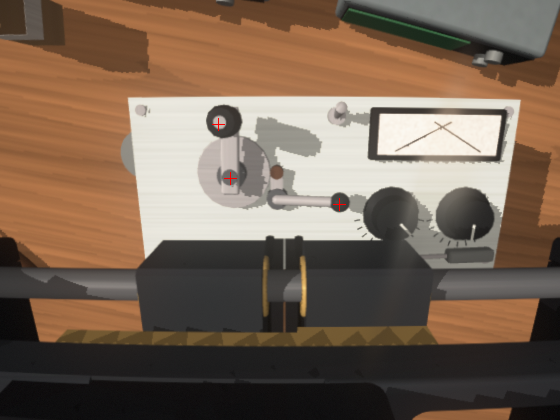

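The ball is on its home mark (340,203), the crank is still along +x with the knob at (221,122), and the gripper is clear. Handing in.

```bash
python3 -c "
from bench import ctrl
print(ctrl.close_job())"
```

```text
the job is handed in; nothing more can be done
None
```

The job is handed in at about 19 s of the 70 s allowed: the crank was wound back to its stop and then three turns clockwise, the clamp lever is home, and the gripper is clear of everything; the judge returned no verdict.

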